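Load the welder's set-up caddy

ROBOT

A 6-joint arm with a two-finger parallel gripper is mounted at the origin on the work surface. World frame = base frame: x ahead of the robot, y to its left, z up, the work surface at z = 0. Lengths are in mm, angles in degrees, forces in N, time in s.
With the tool pointing down it reaches from about 300 to 850 mm from the base axis. Payload 4.2 kg.
Tool frame: the origin (TCP) lies midway between the tips of the shut fingers; the grasp point (between the pads) lies 19 mm behind it; z points along the fingers, y is the line along which they close (so a half turn about z gives the same grasp; the last joint's range is limited). The gripper opens to 91 mm and grips with 3 to 60 N. Pads are 32 mm wide; open, the fingers measure 118 mm over their backs; the gripper's body (76 mm by 178 mm) begins 60 mm behind the grasp point.
Start: joints at [-76.719, 18.312, 89.639, -0, 72.044, -1.146], TCP at [143.262, -556.883, 213.976] pointing down, gripper open.
Joint ranges: [-177.97, 177.97], [-48.28, 115.42], [12.27, 149.76], [-77.06, 257.06], [2.81, 150.46], [-146.56, 146.56]. Speed limits (degrees/s): [147.25, 147.25, 180, 180, 180, 180].

INTERFACE

Orientations are given as [roll, pitch, yaw] about the fixed x, y, z axes, in that order (R = Rz(yaw) Ry(pitch) Rx(roll)).
In Python, from workcell import state, grab_frame, camera_model, job_done gives the robot as it stands.
- The arm moves only by the tool inch_along, called after "Request:" by a JSON object that holds its "api" and its "payload", one argument or row to a line. Schema: {"type":"object","properties":{"offsets":{"type":"object","properties":{"sx":{"type":"array","items":{"type":"number"},"minItems":1,"maxItems":8},"sy":{"type":"array","items":{"type":"number"},"minItems":1,"maxItems":8},"sz":{"type":"array","items":{"type":"number"},"minItems":1,"maxItems":8},"drx":{"type":"array","items":{"type":"number"},"minItems":1,"maxItems":8},"dry":{"type":"array","items":{"type":"number"},"minItems":1,"maxItems":8},"drz":{"type":"array","items":{"type":"number"},"minItems":1,"maxItems":8}},"additionalProperties":false,"required":["sx","sy","sz","drx","dry","drz"]},"finger_gap":{"type":"number"},"clamp_n":{"type":"number"},"only":{"type":"string"},"quiet":{"type":"boolean"},"lines":{"type":"string"}},"required":["offsets"],"additionalProperties":false}. offsets is an object with one list for each field, all of the same length, 1 to 8, a row being the entries at one place: sx, sy, sz (the shift in mm), drx, dry, drz (a rotation vector in degrees); each row shifts and turns the commanded pose from where the row before left it, along the tool's axes as they then stand; what a row does not reach is not made up. A row lasts 1/10 s, in which the tool goes at most 50 mm and 8.59 degrees, less where a joint would pass 70% of its speed; a pose out of reach is approached as far as the arm can. finger_gap is the finger opening in mm, set as the call begins (left out keeps the last). The fingers move at their own pace and stop on an object; clamp_n is the grip in N (left out, the last holds). Time passes only in rows, so rows that do not move let the fingers close. The tool returns the time, the measured TCP pose, the force, the opening and the grip force at its end. only (a regular expression) keeps the lines of the reply that match it, lines (a string "A,B") keeps lines A to B, and quiet returns only ok. Input that does not fit is refused with a message, and nothing moves.
- state(): the state, without advancing time (a new reading comes with each control period).
- grab_frame(name): name is "side" or "top"; returns the picture (480x640x3 uint8, blue, green, red); there is no depth.
- camera_model(name): a dict with "fx", "fy", "cx", "cy" (pixels), "D" ([k1, k2, p1, p2, k3] as OpenCV has them; the pictures are not rectified), "T" (4x4, takes a point from camera to world coordinates). Camera axes: x right, y up, looking along -z (the intrinsics and any distortion apply to the point x, -y, -z); pixel columns grow to the right and rows downward; lengths in mm; the calibration is good to about 2 mm. A picture is of the moment at which its call begins. camera_model takes no time and is no camera call.
- job_done(): hands the job in; it is judged then, once.
The state is a dict: "time_s": time; "qpos": joint angles; "qvel": joint speeds; "effort": joint torques, N m; "ee_pos": TCP position; "ee_rot": TCP orientation; "force": force on the tool from outside, world axes, zero at the start; "torque": the same for the moment, N m; "gripper_width": finger opening in mm; "gripper_force": force on a finger pad.
Only numpy, scipy, OpenCV 4.12 (cv2) and the standard library are available. Lean on these libraries where they do the work, as an engineer would, in place of code of your own. Each camera call takes 0.05 s, during which the arm holds its last target. There are 200 camera calls.

TASK

Put the four steel set-up parts into the blue caddy: the round knurled collar with a bore, the tall hexagon nut, the square block with a hole and the three-step clamp block, each set down upright (as it stands now) and flat in the pocket that has its own outline. The dome-topped round foot and the sloping wedge do not belong to the set: leave them where they are, and let go of everything at the end.

Things in the scene. Friction and masses are not known exactly. Their poses are not given: they have to be found in the camera images.
- collar: Round steel collar, knurled side, open round bore seen from above: 44 mm diameter, 36 mm high, bore 24 mm, about 0.3 kg. Stands upright on the table. Origin: centre of its underside, z up. Belongs in the round pocket.
- nut: Tall hexagon steel nut, 46 mm across flats (53 mm across corners), 44 mm high, round bore 27 mm, about 0.4 kg. Stands upright on the table. Origin: centre of its underside, z up. Its x axis is square to a pair of flats (the other pairs at 60 and 120 degrees). Belongs in the hexagonal pocket.
- spacer: Square steel block 44 x 44 mm, 36 mm high, with a 23 mm round hole down through its middle, about 0.4 kg. Stands on the table. Origin: centre of its underside, z up. x and y axes square to its sides. Belongs in the square pocket.
- step_block: Steel clamp block, 36 mm wide (x) and 76 mm long (y), with three stair steps: 20 mm high at the -y end, 30 mm in the middle 24 mm, 40 mm at the +y end; about 0.55 kg. Stands on the table, steps up. Origin: centre of its underside, z up. Belongs in the long pocket, its length along that of the pocket, either way round.
- round_pocket: Round rim, 62 mm inside. Pocket of the fixed blue caddy (tray 174 x 226 mm, outer walls 13 mm high): 2 x 2 pockets, 80 mm apart along their common x, 106 mm along y, kinds shuffled. White floor, blue rim 8 mm high, 4 mm thick. Origin: centre of the pocket floor, 8 mm above the table, z up.
- hex_pocket: Hexagonal rim, 64 mm across flats inside; x square to a pair of flats. Pocket of the fixed blue caddy (tray 174 x 226 mm, outer walls 13 mm high): 2 x 2 pockets, 80 mm apart along their common x, 106 mm along y, kinds shuffled. White floor, blue rim 8 mm high, 4 mm thick. Origin: centre of the pocket floor, 8 mm above the table, z up.
- square_pocket: Square rim, 62 x 62 mm inside. Pocket of the fixed blue caddy (tray 174 x 226 mm, outer walls 13 mm high): 2 x 2 pockets, 80 mm apart along their common x, 106 mm along y, kinds shuffled. White floor, blue rim 8 mm high, 4 mm thick. Origin: centre of the pocket floor, 8 mm above the table, z up.
- long_pocket: Oblong rim, 54 mm (x) by 94 mm (y) inside. Pocket of the fixed blue caddy (tray 174 x 226 mm, outer walls 13 mm high): 2 x 2 pockets, 80 mm apart along their common x, 106 mm along y, kinds shuffled. White floor, blue rim 8 mm high, 4 mm thick. Origin: centre of the pocket floor, 8 mm above the table, z up.
- foot: Look-alike that must stay: round steel machine foot, 44 mm diameter, 36 mm high, smooth with a domed top and no bore. Origin: centre of its underside, z up. 
- wedge: Look-alike that must stay: steel wedge 36 mm (x) by 54 mm (y) with one smooth sloping top, 10 mm high at the -y end and 36 mm at the +y end. Origin: centre of its underside, z up. 

How it is judged:
By the outcome, as a careful person would: the job done as asked, in the order asked, and still so for the second after the job is handed in, with the robot touching nothing.
It also fails if it takes over 93 s, if anything falls off the work surface, if the arm or the gripper's body presses on something with over 40 N, if the wrist force passes 120 N, or if a joint passes its speed limit or range.

## Working session

There is one attempt and no reset: what is moved stays moved. The work goes in short steps, Python scripts to look and compute and a tool call to move; the robot and the scene stay as the last step left them, time stands still between calls to the robot, and variables do not carry over. Pictures are saved under pics/ and viewed, at most 14 in all, crops included, and the job is handed in when it is done.

```bash
mkdir -p pics; python3 - <<'E'
from workcell import *
import cv2
for n in("top","side"):
    cv2.imwrite(f"pics/{n}0.png",grab_frame(n)); m=camera_model(n); print(n,m)
s=state();print(s["ee_pos"],s["ee_rot"],s["time_s"])
E
```

```text
top {'fx': 509.0927499558183, 'fy': 509.0927499558183, 'cx': 315.3284202901832, 'cy': 239.28178598698477, 'D': array([-0.12448746,  0.        ,  0.        ,  0.        ,  0.        ]), 'T': array([[-1.21181892e-02,  9.88428900e-01, -1.51200061e-01,
         3.79511352e+02],
       [-9.99917497e-01, -1.26229493e-02, -2.37895708e-03,
         9.79427235e+00],
       [-4.26002064e-03,  1.51158758e-01,  9.88500320e-01,
         1.01243150e+03],
       [ 0.00000000e+00,  0.00000000e+00,  0.00000000e+00,
         1.00000000e+00]])}
side {'fx': 541.038155144485, 'fy': 541.038155144485, 'cx': 319.05578815844996, 'cy': 242.38229594600443, 'D': array([-0.14028648,  0.        ,  0.        ,  0.        ,  0.        ]), 'T': array([[-6.86610468e-01,  5.80508247e-01, -4.37694232e-01,
        -5.80385460e+00],
       [-7.26907714e-01, -5.37313068e-01,  4.27667912e-01,
         5.11930267e+02],
       [ 1.30859189e-02,  6.11804579e-01,  7.90900699e-01,
         9.63571480e+02],
       [ 0.00000000e+00,  0.00000000e+00,  0.00000000e+00,
         1.00000000e+00]])}
[ 143.14534003 -556.43753666  213.18869845] [-1.79907731e+02 -2.94559598e-03  1.44247714e+01] 0.1
```

View pics/top0.png

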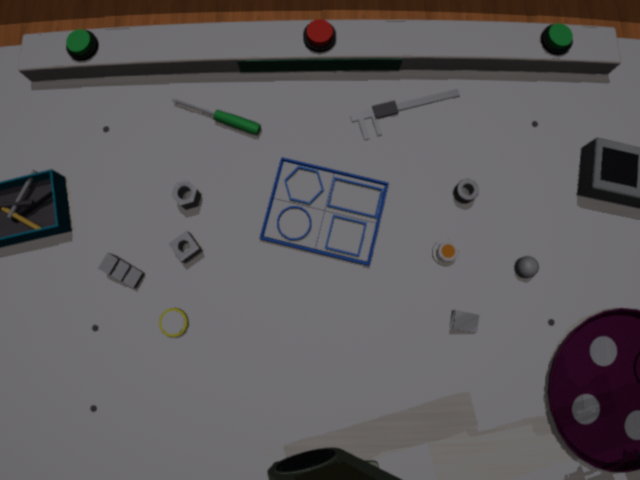

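View pics/side0.png

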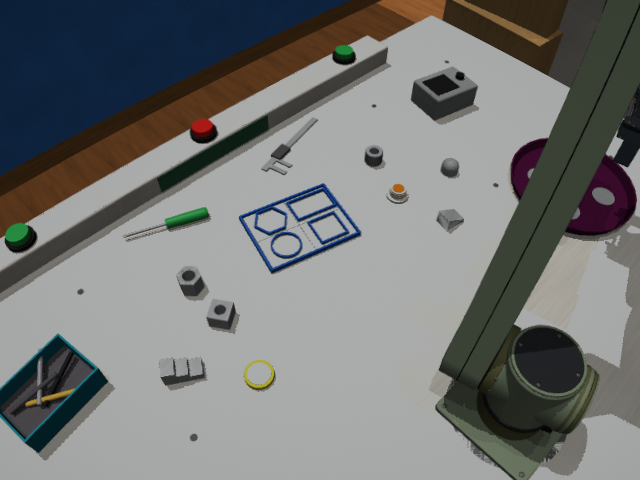

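The top view shows the nut at about (187,195), spacer (186,247), step block (122,270), collar (466,190), foot (527,267) and wedge (464,321). The pockets are hex (304,186), long (355,197), round (294,223) and square (345,237). The side view agrees.

```bash
cat > h.py <<'E'
import cv2, numpy as np
from workcell import *
def ray(n,uv,z):
    m=camera_model(n);K=np.array([[m['fx'],0,m['cx']],[0,m['fy'],m['cy']],[0,0,1]])
    p=cv2.undistortPoints(np.float64(uv).reshape(-1,1,2),K,m['D']).reshape(-1,2)
    d=np.c_[p[:,0],-p[:,1],-np.ones(len(p))]@m['T'][:3,:3].T; o=m['T'][:3,3]
    return (o+d*((z-o[2])/d[:,2])[:,None])[:,:2]
E
python3 - <<'E'
from h import *
im=cv2.imread('pics/top0.png'); sd=cv2.imread('pics/side0.png')
hsv=cv2.cvtColor(im,cv2.COLOR_BGR2HSV)
for n,img,box in(("top",im,(250,150,400,275)),("side",sd,(230,175,370,280))):
    hs=cv2.cvtColor(img,cv2.COLOR_BGR2HSV)
    mk=cv2.inRange(hs,(100,120,40),(130,255,255)); x0,y0,x1,y1=box
    q=np.zeros_like(mk);q[y0:y1,x0:x1]=mk[y0:y1,x0:x1]
    cs,hi=cv2.findContours(q,cv2.RETR_CCOMP,cv2.CHAIN_APPROX_NONE)
    for c,h in zip(cs,hi[0]):
        if cv2.contourArea(c)>300:
            z=15
            w=ray(n,c[:,0],z).astype(np.float32); r=cv2.minAreaRect(w); M=cv2.moments(w.reshape(-1,1,2))
            print(n,"hole" if h[3]>=0 else "outer",c[:,0].mean(0).round(),"cen",np.round([M['m10']/M['m00'],M['m01']/M['m00']],1),"rect",np.round(r[0],1),np.round(r[1],1),round(r[2],1),"area",round(M['m00']))
T=[]
for n,img,c in(("t",im,(187,195)),("t",im,(186,247)),("t",im,(122,270)),("t",im,(466,190)),("s",sd,(190,281)),("s",sd,(221,314)),("s",sd,(182,370)),("s",sd,(374,156))):
    t=img[c[1]-25:c[1]+25,c[0]-25:c[0]+25]
    t=cv2.convertScaleAbs(cv2.resize(t,(200,200),interpolation=cv2.INTER_CUBIC),alpha=1.5);T.append(t)
cv2.imwrite('pics/m.png',np.vstack([np.hstack(T[:4]),np.hstack(T[4:])]))
E
```

```text
top outer [324. 211.] cen [590.8  -6.4] rect [590.8  -6.3] [223.7 172.7] 75.4 area 37801
top hole [355. 197.] cen [616.8 -68. ] rect [616.9 -67.9] [100.1  58.8] 75.3 area 5541
top hole [325. 204.] cen [584.5   6.9] rect [591.1  -6.4] [217.  165.9] 75.5 area 28632
side outer [286. 244.] cen [565.2  56.3] rect [565.   56.4] [66.6 69.8] 47.8 area 3667
side hole [286. 244.] cen [565.5  56.5] rect [566.6  56.3] [64.2 61.5] 47.9 area 3058
side outer [328. 227.] cen [538.9 -46.2] rect [539.1 -46.2] [70.9 72.7] 75.4 area 4849
side hole [328. 227.] cen [538.8 -46.1] rect [538.9 -46.1] [64.7 63.7] 75.5 area 3836
side outer [298. 227.] cen [587.3  -2.2] rect [587.2  -2.3] [226.3 179.5] 75.4 area 39539
side hole [270. 220.] cen [642.5  36.2] rect [643.  36.] [71.8 65. ] 15.3 area 3540
side hole [293. 229.] cen [568.5  10.3] rect [588.4  -2.5] [216.  164.9] 75.3 area 23254
side hole [311. 204.] cen [615.8 -66.1] rect [615.9 -66.1] [96.7 54.7] 75.6 area 4924
```

View pics/m.png

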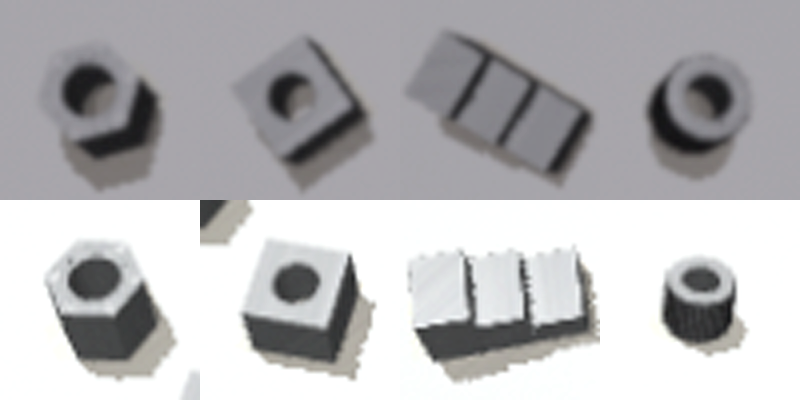

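The enlargements show the step block descending to the right, so its high end is on the image left. I'll take the corners and bores from these crops and check them against the known sizes in both views.

```bash
cat > m1.py <<'E'
from h import *
def px(c,p): return np.array(c)-25+np.array(p)/4-.375
def quad(nm,n,c,p,z):
    w=ray(n,px(c,p),z); e=np.roll(w,-1,0)-w
    print(nm,n,"cen",w.mean(0).round(1),"len",np.hypot(*e.T).round(1),"ang",np.degrees(np.arctan2(e[:,1],e[:,0])).round(1))
quad("nut","side",(190,281),[(64,41),(128,38),(145,78),(119,115),(62,113),(46,80)],44)
quad("sp","side",(221,314),[(62,38),(157,52),(138,128),(44,115)],36)
quad("sp","top",(186,247),[(105,38),(160,108),(88,157),(33,90)],36)
quad("stepH","top",(122,270),[(48,32),(86,50),(55,115),(5,90)],40)
quad("stepM","top",(122,270),[(90,60),(127,78),(97,143),(58,120)],30)
quad("stepL","top",(122,270),[(140,85),(183,112),(148,172),(105,146)],20)
quad("stepH","side",(182,370),[(14,54),(62,52),(68,116),(14,126)],40)
quad("stepM","side",(182,370),[(73,53),(119,53),(122,122),(74,122)],30)
quad("stepL","side",(182,370),[(128,53),(178,50),(188,116),(134,122)],20)
# bores: dark blob in crops
for nm,n,c,z,D in(("nut","top",(187,195),44,27),("nut","side",(190,281),44,27),("sp","top",(186,247),36,23),("sp","side",(221,314),36,23),("col","top",(466,190),36,24),("col","side",(374,156),36,24)):
    g=cv2.cvtColor(cv2.imread(f'pics/{n}0.png'),cv2.COLOR_BGR2GRAY)[c[1]-25:c[1]+25,c[0]-25:c[0]+25]
    g=cv2.resize(g,(200,200),interpolation=cv2.INTER_CUBIC)
    t=110 if n=="side" else 85
    b=cv2.threshold(g,t,255,cv2.THRESH_BINARY_INV)[1]
    for k in cv2.findContours(b,cv2.RETR_LIST,cv2.CHAIN_APPROX_NONE)[0]:
        if 300<cv2.contourArea(k)<6000:
            w=ray(n,px(c,k[:,0]),z).astype(np.float32);(x,y),r=cv2.minEnclosingCircle(w)
            print(nm,n,"blob at",k[:,0].mean(0).round(),"world",round(x,1),round(y,1),"D",round(2*r,1),"expect",D)
E
python3 m1.py
```

```text
nut side cen [624.9 271.3] len [33.7 27.9 25.2 29.6 23.2 25.3] ang [-129.4  162.7  112.2   45.1  -13.7  -56.2]
sp side cen [518.1 269.1] len [49.4 43.9 47.6 44.7] ang [-142.1  129.6   38.7  -48.2]
sp top cen [518.5 267.6] len [44.9 42.3 43.7 43.4] ang [-141.2  124.    40.4  -54.3]
stepH top cen [487.2 418.6] len [21.9 35.  29.1 35.4] ang [-114.5  155.6   64.7  -36.1]
stepM top cen [474.  399.1] len [21.4 35.  23.5 33.4] ang [-115.1  156.2   60.8  -27.2]
stepL top cen [460.5 376.2] len [26.4 34.2 26.1 34.8] ang [-121.1  150.3   60.1  -29.2]
stepH side cen [486.3 420.1] len [22.8 33.2 25.1 36.8] ang [-129.3  150.1   59.7  -34.1]
stepM side cen [473.1 398.9] len [22.1 35.6 22.6 35.6] ang [-132.   146.7   48.1  -34.2]
stepL side cen [460.  375.7] len [24.  35.  25.4 36.2] ang [-128.3  151.3   54.8  -31.3]
nut top blob at [120. 138.] world 603.2 253.9 D 58.4 expect 27
nut top blob at [88. 89.] world 625.7 271.1 D 30.8 expect 27
nut side blob at [109. 127.] world 598.3 281.8 D 57.5 expect 27
nut side blob at [94. 78.] world 624.4 271.2 D 30.0 expect 27
sp top blob at [89. 95.] world 519.8 270.8 D 26.6 expect 23
sp top blob at [129. 116.] world 511.3 262.4 D 72.9 expect 23
sp side blob at [95. 83.] world 519.8 270.8 D 24.9 expect 23
sp side blob at [113. 121.] world 502.7 273.8 D 69.7 expect 23
sp side blob at [11. 12.] world 580.5 277.4 D 23.0 expect 23
col top blob at [110.  96.] world 626.3 -293.4 D 29.2 expect 24
col top blob at [ 84. 127.] world 614.5 -280.9 D 57.4 expect 24
col side blob at [100. 112.] world 606.1 -272.6 D 66.9 expect 24
col side blob at [101.  80.] world 626.1 -291.9 D 27.4 expect 24
```

```bash
cat > go.py <<'E'
import sys; from h import *; from scipy.spatial.transform import Rotation as R
# usage: x y z yaw ; prints shift in present tool axes, turn, and shift in axes after the turn
x,y,z,yaw=map(float,sys.argv[1:5]); s=state()
M=R.from_euler('xyz',s['ee_rot'],degrees=True); d=np.array([x,y,z])-s['ee_pos']
G=R.from_euler('xyz',[180,0,yaw],degrees=True)
print("t",s['time_s'],"pos",np.round(s['ee_pos'],1),"rot",np.round(s['ee_rot'],1),"w",round(s['gripper_width'],1))
print("tool shift",M.inv().apply(d).round(1),"turn",(M.inv()*G).as_rotvec(degrees=True).round(1),"shift after turn",G.inv().apply(d).round(1))
E
python3 go.py 626.2 -292.6 120 14.4
```

```text
t 0.1 pos [ 143.1 -556.4  213.2] rot [-179.9   -0.    14.4] w 91.2
tool shift [ 533.5 -135.    93.4] turn [-0.1 -0.   0. ] shift after turn [ 533.5 -135.4   93.2]
```

Request:
{"api": "inch_along", "payload": {
  "offsets": {"sx": [30, 44, 44, 44, 44, 44, 44, 44], "sy": [-8, -11, -11, -11, -11, -11, -11, -11], "sz": [0, 0, 0, 0, 0, 0, 0, 0], "drx": [0, 0, 0, 0, 0, 0, 0, 0], "dry": [0, 0, 0, 0, 0, 0, 0, 0], "drz": [0, 0, 0, 0, 0, 0, 0, 0]},
  "finger_gap": 91
}}

```text
time_s: 0.9
ee_pos: [450.7, -389.1, 213.6]
ee_rot: [-180.0, 0.0, 14.4]
force: [0.6, -1.3, -0.6]
gripper_width: 91.0
gripper_force: 0.0
```

```bash
python3 go.py 626.2 -292.6 120 14.4
```

```text
t 0.9 pos [ 450.7 -389.1  213.6] rot [-180.     0.    14.4] w 91.0
tool shift [194.1 -49.6  93.5] turn [-0.  0.  0.] shift after turn [194.  -49.8  93.6]
```

Request:
{"api": "inch_along", "payload": {
  "offsets": {"sx": [40, 40, 40, 40, 34, 0, 0], "sy": [-10, -10, -10, -10, -10, 0, 0], "sz": [10, 15, 15, 20, 20, 13.5, 0], "drx": [0, 0, 0, 0, 0, 0, 0], "dry": [0, 0, 0, 0, 0, 0, 0], "drz": [0, 0, 0, 0, 0, 0, 0]}
}}

```text
time_s: 1.6
ee_pos: [623.4, -292.3, 117.0]
ee_rot: [-179.8, 0.3, 14.5]
force: [-0.7, -0.1, -0.4]
gripper_width: 90.9
gripper_force: 0.0
```

```bash
python3 go.py 626.2 -292.6 11 14.4
```

```text
t 1.6 pos [ 623.4 -292.3  117. ] rot [-179.8    0.3   14.5] w 90.9
tool shift [  3.2   1.4 106. ] turn [-0.2  0.3  0.1] shift after turn [  2.6   1.  106. ]
```

Request:
{"api": "inch_along", "payload": {
  "offsets": {"sx": [0, 0, 0, 0], "sy": [0, 0, 0, 0], "sz": [30, 30, 20, 0], "drx": [0, 0, 0, 0], "dry": [0, 0, 0, 0], "drz": [0, 0, 0, 0]}
}}

```text
time_s: 2.0
ee_pos: [621.8, -293.9, 38.2]
ee_rot: [-179.8, 0.3, 14.3]
force: [0.0, -0.3, -1.0]
gripper_width: 91.1
gripper_force: 0.0
```

```bash
python3 go.py 626.2 -292.6 11 14.4
```

```text
t 2.0 pos [ 621.8 -293.9   38.2] rot [-179.8    0.3   14.3] w 91.1
tool shift [ 4.7 -0.1 27.2] turn [-0.2  0.3 -0.1] shift after turn [ 4.6 -0.2 27.2]
```

Request:
{"api": "inch_along", "payload": {
  "offsets": {"sx": [2, 2, 0, 0], "sy": [0, 0, 0, 0], "sz": [10, 10, 7, 0], "drx": [0, 0, 0, 0], "dry": [0, 0, 0, 0], "drz": [0, 0, 0, 0]}
}}

```text
time_s: 2.4
ee_pos: [628.2, -292.4, 12.6]
ee_rot: [-179.9, 0.1, 14.4]
force: [0.3, 0.5, 0.2]
gripper_width: 90.9
gripper_force: 0.0
```

Request:
{"api": "inch_along", "payload": {
  "offsets": {"sx": [0, 0, 0, 0, 0, 0], "sy": [0, 0, 0, 0, 0, 0], "sz": [0, 0, 0, 0, 0, 0], "drx": [0, 0, 0, 0, 0, 0], "dry": [0, 0, 0, 0, 0, 0], "drz": [0, 0, 0, 0, 0, 0]},
  "finger_gap": 30,
  "clamp_n": 40
}}

```text
time_s: 3.0
ee_pos: [628.7, -292.5, 13.6]
ee_rot: [-180.0, -0.0, 14.4]
force: [-0.3, 4.1, 0.6]
gripper_width: 45.9
gripper_force: 1.4
```

```bash
python3 go.py 563.7 57.1 120 14.4
```

```text
t 3.0 pos [ 628.7 -292.5   13.6] rot [-180.    -0.    14.4] w 45.9
tool shift [  24.1 -354.8 -106.4] turn [-0. -0.  0.] shift after turn [  24.  -354.8 -106.4]
```

Request:
{"api": "inch_along", "payload": {
  "offsets": {"sx": [0, 0, 0, 0, 0, 0, 0], "sy": [0, 0, 0, 0, 0, 0, 0], "sz": [0, 0, -10, -25, -30, -20, 0], "drx": [0, 0, 0, 0, 0, 0, 0], "dry": [0, 0, 0, 0, 0, 0, 0], "drz": [0, 0, 0, 0, 0, 0, 0]}
}}

```text
time_s: 3.7
ee_pos: [630.7, -293.7, 102.3]
ee_rot: [179.7, -0.3, 14.4]
force: [-0.2, 0.5, -3.4]
gripper_width: 43.1
gripper_force: 40.0
```

```bash
python3 go.py 566.2 57.1 80 14.4
```

```text
t 3.7 pos [ 630.7 -293.7  102.3] rot [179.7  -0.3  14.4] w 43.1
tool shift [  24.8 -355.9   20.6] turn [ 0.3 -0.3  0. ] shift after turn [  24.8 -355.8   22.3]
```

Request:
{"api": "inch_along", "payload": {
  "offsets": {"sx": [3, 3, 3, 3, 3, 3, 3, 3], "sy": [-30, -44, -46, -46, -46, -46, -46, -40], "sz": [0, 0, 0, 0, 0, 0, 0, 0], "drx": [0, 0, 0, 0, 0, 0, 0, 0], "dry": [0, 0, 0, 0, 0, 0, 0, 0], "drz": [0, 0, 0, 0, 0, 0, 0, 0]}
}}

```text
time_s: 4.5
ee_pos: [564.4, 48.5, 97.1]
ee_rot: [-180.0, 0.2, 14.5]
force: [0.4, 0.6, -4.0]
gripper_width: 43.2
gripper_force: 40.0
```

Request:
{"api": "inch_along", "payload": {
  "offsets": {"sx": [0, 0, 0, 0, 0, 0], "sy": [-10, 0, 0, 0, 0, 0], "sz": [10, 20, 10, 0, 0, 0], "drx": [0, 0, 0, 0, 0, 0], "dry": [0, 0, 0, 0, 0, 0], "drz": [0, 0, 0, 0, 0, 0]}
}}

```text
time_s: 5.1
ee_pos: [564.5, 55.6, 59.0]
ee_rot: [180.0, -0.1, 14.4]
force: [0.6, -0.0, -2.8]
gripper_width: 43.1
gripper_force: 40.0
```

```bash
python3 go.py 566.2 57.1 21.6 14.4
```

```text
t 5.1 pos [564.5  55.6  59. ] rot [ 1.80e+02 -1.00e-01  1.44e+01] w 43.1
tool shift [ 2.  -1.  37.4] turn [ 0.  -0.1 -0. ] shift after turn [ 2.  -1.  37.4]
```

Request:
{"api": "inch_along", "payload": {
  "offsets": {"sx": [2, 0, 0, 0, 0, 0, 0], "sy": [-1, 0, 0, 0, 0, 0, 0], "sz": [12, 14, 8, 2, 0, 0, 0], "drx": [0, 0, 0, 0, 0, 0, 0], "dry": [0, 0, 0, 0, 0, 0, 0], "drz": [0, 0, 0, 0, 0, 0, 0]}
}}

```text
time_s: 5.8
ee_pos: [566.0, 57.7, 22.9]
ee_rot: [180.0, -0.1, 14.4]
force: [0.4, -0.5, -3.5]
gripper_width: 42.5
gripper_force: 40.0
```

```bash
python3 go.py 566.2 57.1 21.6 14.4
```

```text
t 5.8 pos [566.   57.7  22.9] rot [ 1.80e+02 -1.00e-01  1.44e+01] w 42.5
tool shift [0.1 0.7 1.3] turn [ 0.  -0.1  0. ] shift after turn [0.1 0.7 1.3]
```

Request:
{"api": "inch_along", "payload": {
  "offsets": {"sx": [0, 0, 0, 0], "sy": [0, 0, 0, 0], "sz": [0.7, 0.7, 0, 0], "drx": [0, 0, 0, 0], "dry": [0, 0, 0, 0], "drz": [0, 0, 0, 0]}
}}

```text
time_s: 6.2
ee_pos: [565.8, 57.7, 21.5]
ee_rot: [180.0, -0.0, 14.4]
force: [-0.5, -1.0, 1.2]
gripper_width: 43.2
gripper_force: 40.0
```

Request:
{"api": "inch_along", "payload": {
  "offsets": {"sx": [0, 0, 0, 0, 0], "sy": [0, 0, 0, 0, 0], "sz": [0, 0, 0, 0, 0], "drx": [0, 0, 0, 0, 0], "dry": [0, 0, 0, 0, 0], "drz": [0, 0, 0, 0, 0]},
  "finger_gap": 70
}}

```text
time_s: 6.7
ee_pos: [565.5, 57.7, 21.0]
ee_rot: [180.0, 0.0, 14.4]
force: [0.7, -0.9, 0.6]
gripper_width: 70.3
gripper_force: 0.0
```

```bash
python3 go.py 625 271.2 110 20
```

```text
t 6.7 pos [565.5  57.7  21. ] rot [180.    0.   14.4] w 70.3
tool shift [ 110.8 -192.   -89. ] turn [ 0.   0.  -5.6] shift after turn [ 129.  -180.3  -89. ]
```

Request:
{"api": "inch_along", "payload": {
  "offsets": {"sx": [0, 0, 0, 0, 0, 0], "sy": [0, 0, 0, 0, 0, 0], "sz": [-15, -30, -35, -10, 0, 0], "drx": [0, 0, 0, 0, 0, 0], "dry": [0, 0, 0, 0, 0, 0], "drz": [0, 8, 8, 8, 0, 0]},
  "finger_gap": 91
}}

```text
time_s: 7.3
ee_pos: [564.9, 57.6, 110.5]
ee_rot: [180.0, 0.1, -9.4]
force: [0.1, -0.3, -0.1]
gripper_width: 91.3
gripper_force: 0.0
```

```bash
python3 go.py 625 271.2 80 -10
```

```text
t 7.3 pos [564.9  57.6 110.5] rot [ 1.8e+02  1.0e-01 -9.4e+00] w 91.3
tool shift [  24.4 -220.5   30.4] turn [0.  0.1 0.6] shift after turn [  22.1 -220.7   30.5]
```

Request:
{"api": "inch_along", "payload": {
  "offsets": {"sx": [4, 4, 4, 4, 4, 3, 0, 0], "sy": [-30, -45, -45, -45, -40, -15.5, 0, 0], "sz": [0, 0, 0, 0, 10, 20, 0, 0], "drx": [0, 0, 0, 0, 0, 0, 0, 0], "dry": [0, 0, 0, 0, 0, 0, 0, 0], "drz": [0.6, 0, 0, 0, 0, 0, 0, 0]},
  "finger_gap": 91
}}

```text
time_s: 8.1
ee_pos: [625.5, 270.1, 79.0]
ee_rot: [179.8, 0.2, -10.1]
force: [-0.3, -1.2, 0.1]
gripper_width: 91.1
gripper_force: 0.0
```

```bash
python3 go.py 625 271.2 13 -10; python3 - <<'E'
from h import *
a=grab_frame("top")[150:300,140:340];cv2.imwrite('pics/n1.png',cv2.convertScaleAbs(cv2.resize(a,None,fx=4,fy=4,interpolation=cv2.INTER_CUBIC),alpha=1.5))
E
```

```text
t 8.1 pos [625.5 270.1  79. ] rot [179.8   0.2 -10.1] w 91.1
tool shift [-0.5 -1.1 66. ] turn [ 0.2  0.2 -0.1] shift after turn [-0.7 -1.  66. ]
```

View pics/n1.png

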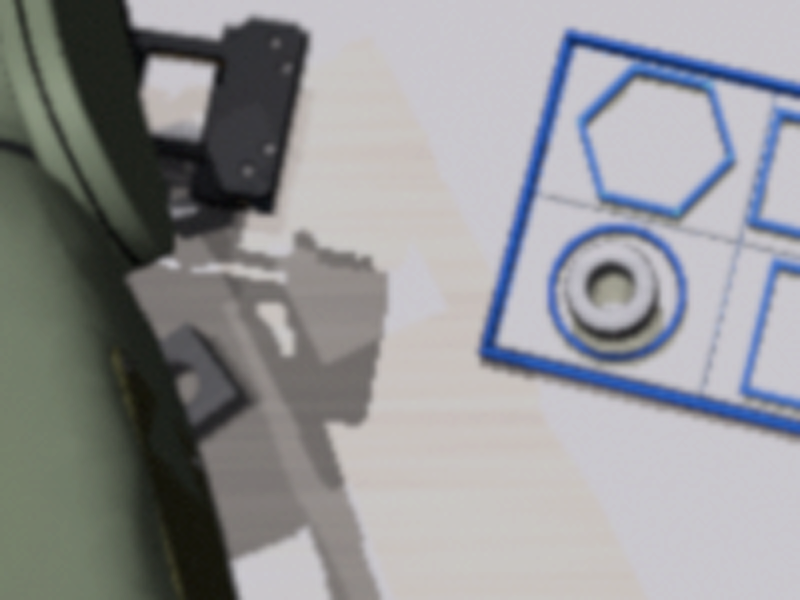

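The collar stands upright and well inside the round rim: ring at crop (612,290), pocket centre (618,292). The gripper is over the nut, so I'm going down.

Request:
{"api": "inch_along", "payload": {
  "offsets": {"sx": [0, 0, 0, 0, 0, 0], "sy": [-1, 0, 0, 0, 0, 0], "sz": [15, 25, 18, 8, 0, 0], "drx": [0, 0, 0, 0, 0, 0], "dry": [0, 0, 0, 0, 0, 0], "drz": [0, 0, 0, 0, 0, 0]}
}}

```text
time_s: 8.75
ee_pos: [627.5, 271.6, 15.8]
ee_rot: [-180.0, -0.1, -10.2]
force: [-0.1, -0.3, 0.1]
gripper_width: 90.9
gripper_force: 0.0
```

Request:
{"api": "inch_along", "payload": {
  "offsets": {"sx": [0, 0, 0, 0, 0, 0, 0, 0], "sy": [0, 0, 0, 0, 0, 0, 0, 0], "sz": [0, 0, 0, 0, 0, 0, 0, 0], "drx": [0, 0, 0, 0, 0, 0, 0, 0], "dry": [0, 0, 0, 0, 0, 0, 0, 0], "drz": [0, 0, 0, 0, 0, 0, 0, 0]},
  "finger_gap": 30,
  "clamp_n": 40
}}

```text
time_s: 9.55
ee_pos: [626.9, 271.6, 15.1]
ee_rot: [180.0, -0.0, -10.2]
force: [-0.5, -0.6, 0.5]
gripper_width: 46.6
gripper_force: 40.0
```

```bash
python3 go.py 641 36.9 100 15.4
```

```text
t 9.55 pos [626.9 271.6  15.1] rot [180.   -0.  -10.2] w 46.6
tool shift [ 55.3 228.6 -84.9] turn [  0.    0.  -25.6] shift after turn [-48.7 230.  -84.9]
```

Request:
{"api": "inch_along", "payload": {
  "offsets": {"sx": [0, 0, 0, 0, 0, 0, 0], "sy": [0, 0, 0, 0, 0, 0, 0], "sz": [-10, -25, -30, -20, 0, 0, 0], "drx": [0, 0, 0, 0, 0, 0, 0], "dry": [0, 0, 0, 0, 0, 0, 0], "drz": [0, 0, -8, -8, -8, -1.6, 0]}
}}

```text
time_s: 10.25
ee_pos: [626.1, 271.5, 99.2]
ee_rot: [180.0, 0.1, 15.3]
force: [-0.4, 0.3, -4.1]
gripper_width: 47.0
gripper_force: 40.0
```

```bash
python3 go.py 642 36.9 70 15.4
```

```text
t 10.25 pos [626.1 271.5  99.2] rot [1.80e+02 1.00e-01 1.53e+01] w 47.0
tool shift [-46.5 230.4  29.4] turn [ 0.   0.1 -0.1] shift after turn [-47.  230.4  29.2]
```

Request:
{"api": "inch_along", "payload": {
  "offsets": {"sx": [-8, -8, -8, -8, -8, -6.5, 0, 0], "sy": [30, 45, 45, 45, 40, 25.4, 0, 0], "sz": [0, 0, 0, 0, 0, 15, 15, 0], "drx": [0, 0, 0, 0, 0, 0, 0, 0], "dry": [0, 0, 0, 0, 0, 0, 0, 0], "drz": [0, 0, 0, 0, 0, 0, 0, 0]}
}}

```text
time_s: 11.05
ee_pos: [640.9, 36.1, 66.9]
ee_rot: [-179.9, 0.4, 15.2]
force: [0.5, 0.4, -4.7]
gripper_width: 47.0
gripper_force: 40.0
```

Request:
{"api": "inch_along", "payload": {
  "offsets": {"sx": [0, 0], "sy": [0, 0], "sz": [0, 0], "drx": [0, 0], "dry": [0, 0], "drz": [0, 0]}
}}

```text
time_s: 11.25
ee_pos: [643.9, 38.0, 70.6]
ee_rot: [180.0, -0.1, 15.4]
force: [1.1, -0.1, -4.9]
gripper_width: 46.8
gripper_force: 40.0
```

```bash
python3 go.py 642 36.9 23.1 15.4
```

```text
t 11.25 pos [643.9  38.   70.6] rot [ 1.80e+02 -1.00e-01  1.54e+01] w 46.8
tool shift [-2.2  0.6 47.5] turn [ 0.  -0.1  0. ] shift after turn [-2.1  0.6 47.5]
```

Request:
{"api": "inch_along", "payload": {
  "offsets": {"sx": [-2, 0, 0, 0, 0, 0, 0, 0], "sy": [0, 0, 0, 0, 0, 0, 0, 0], "sz": [12, 18, 12, 4, 0, 0, 0.7, 0], "drx": [0, 0, 0, 0, 0, 0, 0, 0], "dry": [0, 0, 0, 0, 0, 0, 0, 0], "drz": [0, 0, 0, 0, 0, 0, 0, 0]}
}}

```text
time_s: 12.05
ee_pos: [641.7, 36.7, 23.5]
ee_rot: [180.0, -0.0, 15.4]
force: [-0.0, 0.3, -5.0]
gripper_width: 46.8
gripper_force: 40.0
```

```bash
python3 go.py 642 36.9 23.1 15.4
```

```text
t 12.05 pos [641.7  36.7  23.5] rot [180.   -0.   15.4] w 46.8
tool shift [ 0.4 -0.1  0.4] turn [ 0. -0.  0.] shift after turn [ 0.4 -0.1  0.4]
```

Request:
{"api": "inch_along", "payload": {
  "offsets": {"sx": [0, 0, 0, 0], "sy": [0, 0, 0, 0], "sz": [0.6, 0.4, 0, 0], "drx": [0, 0, 0, 0], "dry": [0, 0, 0, 0], "drz": [0, 0, 0, 0]}
}}

```text
time_s: 12.45
ee_pos: [641.7, 36.7, 23.0]
ee_rot: [180.0, -0.0, 15.4]
force: [-1.6, 0.3, 2.5]
gripper_width: 47.1
gripper_force: 40.0
```

Request:
{"api": "inch_along", "payload": {
  "offsets": {"sx": [0, 0, 0, 0, 0], "sy": [0, 0, 0, 0, 0], "sz": [0, 0, 0, 0, 0], "drx": [0, 0, 0, 0, 0], "dry": [0, 0, 0, 0, 0], "drz": [0, 0, 0, 0, 0]},
  "finger_gap": 65
}}

```text
time_s: 12.95
ee_pos: [641.5, 36.7, 22.3]
ee_rot: [180.0, -0.0, 15.4]
force: [1.2, 0.2, -0.6]
gripper_width: 65.1
gripper_force: 0.0
```

```bash
python3 go.py 519 269.5 110 -51.5
```

```text
t 12.95 pos [641.5  36.7  22.3] rot [180.   -0.   15.4] w 65.1
tool shift [ -56.2 -257.   -87.7] turn [ 0.  -0.  66.9] shift after turn [-258.4  -49.   -87.7]
```

Request:
{"api": "inch_along", "payload": {
  "offsets": {"sx": [0, 0, 0, 0, 0, 0], "sy": [0, 0, 0, 0, 0, 0], "sz": [-15, -30, -30, -10, 0, 0], "drx": [0, 0, 0, 0, 0, 0], "dry": [0, 0, 0, 0, 0, 0], "drz": [0, 0, -8, -8, -7.1, 0]},
  "finger_gap": 91
}}

```text
time_s: 13.55
ee_pos: [641.6, 36.8, 107.9]
ee_rot: [180.0, -0.0, 38.5]
force: [-0.2, -0.8, -0.2]
gripper_width: 91.3
gripper_force: 0.0
```

```bash
python3 go.py 519.3 269.8 80 38.5
```

```text
t 13.55 pos [641.6  36.8 107.9] rot [180.   -0.   38.5] w 91.3
tool shift [  49.4 -258.5   27.7] turn [ 0. -0.  0.] shift after turn [  49.3 -258.5   27.9]
```

Request:
{"api": "inch_along", "payload": {
  "offsets": {"sx": [8, 8, 8, 8, 8, 7, 2.4, 0], "sy": [-30, -45, -45, -45, -45, -35, -13.5, 0], "sz": [0, 0, 0, 0, 0, 0, 18, 10], "drx": [0, 0, 0, 0, 0, 0, 0, 0], "dry": [0, 0, 0, 0, 0, 0, 0, 0], "drz": [0, 0, 0, 0, 0, 0, 0, 0]}
}}

```text
time_s: 14.35
ee_pos: [517.3, 271.1, 78.0]
ee_rot: [-180.0, 0.1, 38.6]
force: [-0.4, -0.3, -0.9]
gripper_width: 91.1
gripper_force: 0.0
```

Request:
{"api": "inch_along", "payload": {
  "offsets": {"sx": [0, 0, 0], "sy": [0, 0, 0], "sz": [15, 0, 0], "drx": [0, 0, 0], "dry": [0, 0, 0], "drz": [0, 0, 0]}
}}

```text
time_s: 14.65
ee_pos: [519.4, 268.8, 63.9]
ee_rot: [180.0, 0.1, 38.4]
force: [-0.5, -0.2, 0.3]
gripper_width: 90.7
gripper_force: 0.0
```

```bash
python3 go.py 519.3 269.8 13 38.5; python3 - <<'E'
from h import *
a=grab_frame("side")[170:350,160:400];cv2.imwrite('pics/s1.png',cv2.convertScaleAbs(cv2.resize(a,None,fx=3.3,fy=3.3,interpolation=cv2.INTER_CUBIC),alpha=1))
E
```

```text
t 14.65 pos [519.4 268.8  63.9] rot [1.80e+02 1.00e-01 3.84e+01] w 90.7
tool shift [ 0.6 -0.9 50.9] turn [ 0.   0.1 -0.1] shift after turn [ 0.6 -0.9 50.9]
```

View pics/s1.png

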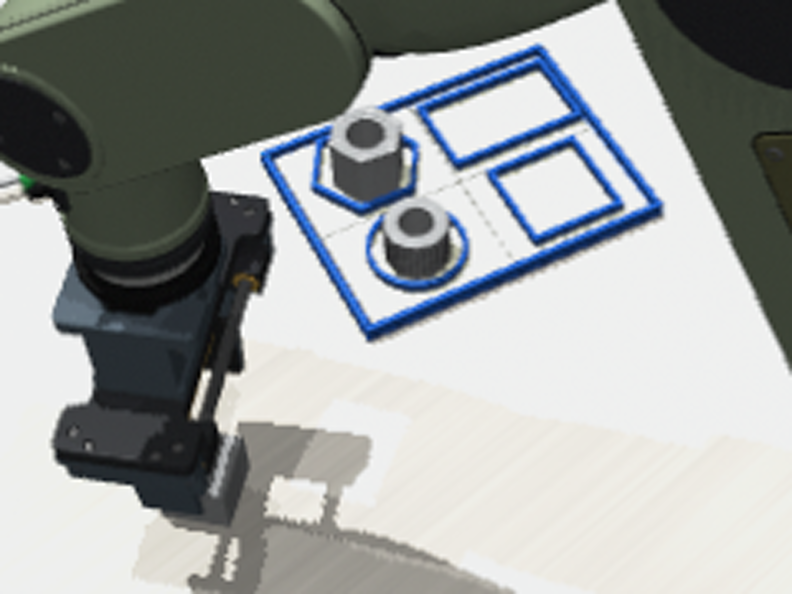

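The nut (365,160) and collar (416,240) stand upright inside their rims. The gripper is over the spacer, so I'm going down to grip it.

Request:
{"api": "inch_along", "payload": {
  "offsets": {"sx": [0.5, 0, 0, 0, 0, 0], "sy": [-0.5, 0, 0, 0, 0, 0], "sz": [12, 20, 14, 5, 0, 0], "drx": [0, 0, 0, 0, 0, 0], "dry": [0, 0, 0, 0, 0, 0], "drz": [0, 0, 0, 0, 0, 0]}
}}

```text
time_s: 15.3
ee_pos: [519.7, 270.6, 13.8]
ee_rot: [180.0, -0.1, 38.5]
force: [-1.2, -0.2, 0.1]
gripper_width: 91.1
gripper_force: 0.0
```

Request:
{"api": "inch_along", "payload": {
  "offsets": {"sx": [0, 0, 0, 0, 0, 0, 0, 0], "sy": [0, 0, 0, 0, 0, 0, 0, 0], "sz": [0, 0, 0, 0, 0, 0, 0, 0], "drx": [0, 0, 0, 0, 0, 0, 0, 0], "dry": [0, 0, 0, 0, 0, 0, 0, 0], "drz": [0, 0, 0, 0, 0, 0, 0, 0]},
  "finger_gap": 30,
  "clamp_n": 40
}}

```text
time_s: 16.1
ee_pos: [519.2, 270.4, 13.3]
ee_rot: [180.0, 0.0, 38.5]
force: [-0.1, -0.5, 0.4]
gripper_width: 43.9
gripper_force: 39.3
```

```bash
python3 go.py 536.9 -45.5 100 75.4
```

```text
t 16.1 pos [519.2 270.4  13.3] rot [180.    0.   38.5] w 43.9
tool shift [-183.   258.1  -86.6] turn [  0.    0.  -36.9] shift after turn [-301.2   96.8  -86.7]
```

Request:
{"api": "inch_along", "payload": {
  "offsets": {"sx": [0, 0, 0, 0, 0, 0, 0, 0], "sy": [0, 0, 0, 0, 0, 0, 0, 0], "sz": [-10, -25, -30, -25, 0, 0, 0, 0], "drx": [0, 0, 0, 0, 0, 0, 0, 0], "dry": [0, 0, 0, 0, 0, 0, 0, 0], "drz": [0, 0, -8, -8, -8, -8, -4.9, 0]}
}}

```text
time_s: 16.9
ee_pos: [518.5, 270.2, 103.1]
ee_rot: [-179.9, 0.1, 75.4]
force: [-0.1, 0.5, -4.2]
gripper_width: 44.6
gripper_force: 39.3
```

```bash
python3 go.py 536.9 -45.5 70 75.4
```

```text
t 16.9 pos [518.5 270.2 103.1] rot [-1.799e+02  1.000e-01  7.540e+01] w 44.6
tool shift [-300.8   97.3   33.3] turn [-0.1  0.1  0. ] shift after turn [-300.8   97.4   33.1]
```

Request:
{"api": "inch_along", "payload": {
  "offsets": {"sx": [-25, -42, -42, -42, -42, -42, -42, -23.8], "sy": [8, 13.5, 13.5, 13.5, 13.5, 13.5, 13.5, 8.5], "sz": [0, 0, 0, 0, 0, 0, 0, 0], "drx": [0, 0, 0, 0, 0, 0, 0, 0], "dry": [0, 0, 0, 0, 0, 0, 0, 0], "drz": [0, 0, 0, 0, 0, 0, 0, 0]}
}}

```text
time_s: 17.7
ee_pos: [537.3, -48.3, 103.3]
ee_rot: [-180.0, 0.1, 75.2]
force: [-0.5, 0.8, -4.3]
gripper_width: 44.2
gripper_force: 39.3
```

Request:
{"api": "inch_along", "payload": {
  "offsets": {"sx": [0, 0, 0, 0, 0], "sy": [0, 0, 0, 0, 0], "sz": [15, 15, 0, 0, 0], "drx": [0, 0, 0, 0, 0], "dry": [0, 0, 0, 0, 0], "drz": [0, 0, 0, 0, 0]}
}}

```text
time_s: 18.2
ee_pos: [538.5, -45.1, 74.1]
ee_rot: [179.9, -0.0, 75.4]
force: [0.6, -0.2, -4.7]
gripper_width: 44.2
gripper_force: 39.3
```

```bash
python3 go.py 536.9 -45.5 21.3 75.4
```

```text
t 18.2 pos [538.5 -45.1  74.1] rot [179.9  -0.   75.4] w 44.2
tool shift [-0.8 -1.5 52.8] turn [ 0.1 -0.   0. ] shift after turn [-0.8 -1.4 52.8]
```

Request:
{"api": "inch_along", "payload": {
  "offsets": {"sx": [-0.8, 0, 0, 0, 0, 0, 0, 0], "sy": [-1.3, 0, 0, 0, 0, 0, 0, 0], "sz": [12, 20, 14, 5, 0, 0, 1, 0], "drx": [0, 0, 0, 0, 0, 0, 0, 0], "dry": [0, 0, 0, 0, 0, 0, 0, 0], "drz": [0, 0, 0, 0, 0, 0, 0, 0]}
}}

```text
time_s: 19.0
ee_pos: [536.5, -45.7, 21.5]
ee_rot: [180.0, 0.0, 75.4]
force: [0.0, 0.4, -5.0]
gripper_width: 44.3
gripper_force: 39.5
```

```bash
python3 go.py 536.9 -45.5 21.3 75.4
```

```text
t 19.0 pos [536.5 -45.7  21.5] rot [180.    0.   75.4] w 44.3
tool shift [0.3 0.3 0.2] turn [0. 0. 0.] shift after turn [0.3 0.3 0.2]
```

Request:
{"api": "inch_along", "payload": {
  "offsets": {"sx": [0, 0, 0, 0], "sy": [0, 0, 0, 0], "sz": [0.6, 0.4, 0, 0], "drx": [0, 0, 0, 0], "dry": [0, 0, 0, 0], "drz": [0, 0, 0, 0]}
}}

```text
time_s: 19.4
ee_pos: [536.6, -45.7, 21.2]
ee_rot: [180.0, -0.0, 75.4]
force: [-1.5, 0.5, 5.9]
gripper_width: 44.0
gripper_force: 39.5
```

Request:
{"api": "inch_along", "payload": {
  "offsets": {"sx": [0, 0, 0, 0, 0], "sy": [0, 0, 0, 0, 0], "sz": [0, 0, 0, 0, 0], "drx": [0, 0, 0, 0, 0], "dry": [0, 0, 0, 0, 0], "drz": [0, 0, 0, 0, 0]},
  "finger_gap": 65
}}

```text
time_s: 19.9
ee_pos: [536.5, -45.7, 20.2]
ee_rot: [180.0, 0.0, 75.4]
force: [0.5, -0.4, -0.1]
gripper_width: 65.0
gripper_force: 0.0
```

Request:
{"api": "inch_along", "payload": {
  "offsets": {"sx": [0, 0, 0, 0, 0, 0], "sy": [0, 0, 0, 0, 0, 0], "sz": [-15, -30, -30, -15, 0, 0], "drx": [0, 0, 0, 0, 0, 0], "dry": [0, 0, 0, 0, 0, 0], "drz": [0, 0, 8, 8.5, 0, 0]}
}}

```text
time_s: 20.5
ee_pos: [536.0, -45.6, 109.9]
ee_rot: [-180.0, 0.0, 59.1]
force: [0.6, -0.0, -1.2]
gripper_width: 65.3
gripper_force: 0.0
```

```bash
python3 go.py 476 402.5 80 58.6
```

```text
t 20.5 pos [536.  -45.6 109.9] rot [-180.     0.    59.1] w 65.3
tool shift [ 353.8 -281.6   29.9] turn [-0.   0.   0.5] shift after turn [ 351.3 -284.7   29.9]
```

Request:
{"api": "inch_along", "payload": {
  "offsets": {"sx": [20, 36, 36, 36, 36, 36, 36, 36], "sy": [-16, -29, -29, -29, -29, -29, -29, -29], "sz": [0, 0, 0, 0, 0, 0, 0, 0], "drx": [0, 0, 0, 0, 0, 0, 0, 0], "dry": [0, 0, 0, 0, 0, 0, 0, 0], "drz": [0.5, 0, 0, 0, 0, 0, 0, 0]},
  "finger_gap": 91
}}

```text
time_s: 21.3
ee_pos: [490.6, 302.0, 108.4]
ee_rot: [-179.9, 0.2, 58.6]
force: [1.7, 0.2, 0.6]
gripper_width: 91.0
gripper_force: 0.0
```

Request:
{"api": "inch_along", "payload": {
  "offsets": {"sx": [36, 32, 11, 0, 0, 0, 0], "sy": [-29, -26, -10.5, 0, 0, 0, 0], "sz": [0, 0, 10, 20, 0, 0, 0], "drx": [0, 0, 0, 0, 0, 0, 0], "dry": [0, 0, 0, 0, 0, 0, 0], "drz": [0, 0, 0, 0, 0, 0, 0]}
}}

```text
time_s: 22.0
ee_pos: [478.0, 401.6, 80.6]
ee_rot: [180.0, -0.0, 58.4]
force: [0.4, 0.3, 0.2]
gripper_width: 91.1
gripper_force: 0.0
```

```bash
python3 go.py 476 402.5 11 58.6
```

```text
t 22.0 pos [478.  401.6  80.6] rot [180.   -0.   58.4] w 91.1
tool shift [-0.3 -2.2 69.6] turn [ 0.  -0.  -0.2] shift after turn [-0.3 -2.2 69.6]
```

Request:
{"api": "inch_along", "payload": {
  "offsets": {"sx": [0, 0, 0, 0, 0, 0], "sy": [-2, 0, 0, 0, 0, 0], "sz": [15, 25, 20, 8, 0, 0], "drx": [0, 0, 0, 0, 0, 0], "dry": [0, 0, 0, 0, 0, 0], "drz": [0, 0, 0, 0, 0, 0]}
}}

```text
time_s: 22.6
ee_pos: [476.7, 403.7, 13.5]
ee_rot: [180.0, -0.1, 58.4]
force: [-0.3, -0.3, 0.0]
gripper_width: 91.3
gripper_force: 0.0
```

Request:
{"api": "inch_along", "payload": {
  "offsets": {"sx": [0, 0, 0, 0, 0, 0, 0, 0], "sy": [0, 0, 0, 0, 0, 0, 0, 0], "sz": [0, 0, 0, 0, 0, 0, 0, 0], "drx": [0, 0, 0, 0, 0, 0, 0, 0], "dry": [0, 0, 0, 0, 0, 0, 0, 0], "drz": [0, 0, 0, 0, 0, 0, 0, 0]},
  "finger_gap": 25,
  "clamp_n": 50
}}

```text
time_s: 23.4
ee_pos: [475.9, 403.3, 12.3]
ee_rot: [180.0, 0.0, 58.4]
force: [0.5, 0.7, -0.9]
gripper_width: 35.7
gripper_force: 49.7
```

Request:
{"api": "inch_along", "payload": {
  "offsets": {"sx": [0], "sy": [0], "sz": [0], "drx": [0], "dry": [0], "drz": [0]}
}}

```text
time_s: 23.5
ee_pos: [475.9, 403.3, 12.3]
ee_rot: [180.0, 0.0, 58.4]
force: [-0.6, 0.6, -0.9]
gripper_width: 35.9
gripper_force: 49.7
```

```bash
python3 go.py 614.3 -65.7 100 75.4
```

```text
t 23.5 pos [475.9 403.3  12.3] rot [180.    0.   58.4] w 35.9
tool shift [-327.1  363.5  -87.6] turn [  0.   0. -17.] shift after turn [-419.   252.1  -87.7]
```

Request:
{"api": "inch_along", "payload": {
  "offsets": {"sx": [0, 0, 0, 0, 0, 0], "sy": [0, 0, 0, 0, 0, 0], "sz": [-10, -25, -35, -25, 0, 0], "drx": [0, 0, 0, 0, 0, 0], "dry": [0, 0, 0, 0, 0, 0], "drz": [0, 0, -8.5, -8.5, 0, 0]}
}}

```text
time_s: 24.1
ee_pos: [475.2, 402.9, 106.7]
ee_rot: [-180.0, 0.1, 75.3]
force: [0.2, 0.3, -5.9]
gripper_width: 35.6
gripper_force: 49.7
```

```bash
python3 go.py 615.6 -60.9 110 75.4
```

```text
t 24.1 pos [475.2 402.9 106.7] rot [-1.80e+02  1.00e-01  7.53e+01] w 35.6
tool shift [-412.8  253.8   -3.1] turn [-0.   0.1 -0.1] shift after turn [-413.4  252.7   -3.3]
```

Request:
{"api": "inch_along", "payload": {
  "offsets": {"sx": [-20, -39, -39, -39, -39, -39, -39, -39], "sy": [12, 24, 24, 24, 24, 24, 24, 24], "sz": [0, 0, 0, 0, 0, 0, 0, 0], "drx": [0, 0, 0, 0, 0, 0, 0, 0], "dry": [0, 0, 0, 0, 0, 0, 0, 0], "drz": [0, 0, 0, 0, 0, 0, 0, 0]}
}}

```text
time_s: 24.9
ee_pos: [574.8, 72.5, 104.7]
ee_rot: [-179.7, 0.1, 75.3]
force: [1.0, 0.5, -5.9]
gripper_width: 36.1
gripper_force: 49.7
```

Request:
{"api": "inch_along", "payload": {
  "offsets": {"sx": [-39, -39, -30, -12, 0, 0, 0], "sy": [24, 24, 18, 7, 0, 0, 0], "sz": [0, 0, 0, 15, 20, 0, 0], "drx": [0, 0, 0, 0, 0, 0, 0], "dry": [0, 0, 0, 0, 0, 0, 0], "drz": [0, 0, 0, 0, 0, 0, 0]}
}}

```text
time_s: 25.6
ee_pos: [615.2, -59.2, 70.4]
ee_rot: [-179.7, 0.0, 75.4]
force: [0.7, -0.2, -4.6]
gripper_width: 35.9
gripper_force: 49.7
```

```bash
python3 go.py 615.6 -60.9 20.3 75.4
```

```text
t 25.6 pos [615.2 -59.2  70.4] rot [-179.7    0.    75.4] w 35.9
tool shift [-1.5  1.  50.1] turn [-0.3  0.  -0. ] shift after turn [-1.5  0.8 50.1]
```

Request:
{"api": "inch_along", "payload": {
  "offsets": {"sx": [-1, 0, 0, 0, 0, 0, 0, 0], "sy": [0.4, 0, 0, 0, 0, 0, 0, 0], "sz": [12, 18, 14, 4, 0, 0, 1, 0], "drx": [0, 0, 0, 0, 0, 0, 0, 0], "dry": [0, 0, 0, 0, 0, 0, 0, 0], "drz": [0, 0, 0, 0, 0, 0, 0, 0]}
}}

```text
time_s: 26.4
ee_pos: [617.3, -61.2, 23.9]
ee_rot: [179.9, -0.0, 75.4]
force: [-0.7, 0.2, -4.9]
gripper_width: 36.1
gripper_force: 49.7
```

```bash
python3 go.py 615.6 -60.9 20.3 75.4
```

```text
t 26.4 pos [617.3 -61.2  23.9] rot [179.9  -0.   75.4] w 36.1
tool shift [-0.2 -1.7  3.6] turn [ 0.1 -0.   0. ] shift after turn [-0.2 -1.7  3.6]
```

Request:
{"api": "inch_along", "payload": {
  "offsets": {"sx": [0, 0, 0, 0, 0, 0, 0], "sy": [-1.5, 0, 0, 0, 0, 0, 0], "sz": [1.5, 1, 0.5, 0.5, 0.5, 0, 0], "drx": [0, 0, 0, 0, 0, 0, 0], "dry": [0, 0, 0, 0, 0, 0, 0], "drz": [0, 0, 0, 0, 0, 0, 0]}
}}

```text
time_s: 27.1
ee_pos: [615.3, -60.7, 20.2]
ee_rot: [180.0, 0.0, 75.4]
force: [-3.8, -0.2, 5.9]
gripper_width: 35.8
gripper_force: 49.7
```

```bash
python3 go.py 615.6 -60.9 20.3 75.4
```

```text
t 27.1 pos [615.3 -60.7  20.2] rot [180.    0.   75.4] w 35.8
tool shift [-0.1  0.3 -0.1] turn [0. 0. 0.] shift after turn [-0.1  0.3 -0.1]
```

Request:
{"api": "inch_along", "payload": {
  "offsets": {"sx": [0, 0, 0, 0, 0], "sy": [0, 0, 0, 0, 0], "sz": [0, 0, 0, 0, 0], "drx": [0, 0, 0, 0, 0], "dry": [0, 0, 0, 0, 0], "drz": [0, 0, 0, 0, 0]},
  "finger_gap": 60
}}

```text
time_s: 27.6
ee_pos: [615.7, -60.8, 19.2]
ee_rot: [180.0, 0.0, 75.4]
force: [1.6, -0.5, 0.5]
gripper_width: 59.8
gripper_force: 0.0
```

Request:
{"api": "inch_along", "payload": {
  "offsets": {"sx": [0, 0, 0, 0, -30, -45, -45, -45], "sy": [0, 0, 0, 0, 0, 0, 0, 0], "sz": [-15, -30, -40, -40, 0, 0, 0, 0], "drx": [0, 0, 0, 0, 0, 0, 0, 0], "dry": [0, 0, 0, 0, 0, 0, 0, 0], "drz": [0, 0, 0, 0, 0, 0, 0, 0]}
}}

```text
time_s: 28.4
ee_pos: [573.6, -221.7, 144.5]
ee_rot: [180.0, 0.0, 75.5]
force: [0.8, 0.1, -1.2]
gripper_width: 60.2
gripper_force: 0.0
```

Request:
{"api": "inch_along", "payload": {
  "offsets": {"sx": [-45, -45, -45, -30, -15, 0, 0], "sy": [0, 0, 0, 0, 0, 0, 0], "sz": [0, 0, 0, 0, 0, 0, 0], "drx": [0, 0, 0, 0, 0, 0, 0], "dry": [0, 0, 0, 0, 0, 0, 0], "drz": [0, 0, 0, 0, 0, 0, 0]}
}}

```text
time_s: 29.1
ee_pos: [528.9, -393.5, 144.2]
ee_rot: [-180.0, -0.1, 75.4]
force: [1.2, -0.4, 0.5]
gripper_width: 60.2
gripper_force: 0.0
```

```bash
python3 - <<'E'
from h import *
a=grab_frame("top")[150:270,250:400];b=grab_frame("side")[170:290,225:375]
cv2.imwrite('pics/f.png',cv2.resize(np.hstack([cv2.convertScaleAbs(a,alpha=1.5),b]),None,fx=2.66,fy=2.66,interpolation=cv2.INTER_CUBIC))
cv2.imwrite('pics/ft.png',grab_frame("top"))
E
```

```text
(no output)
```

View pics/f.png

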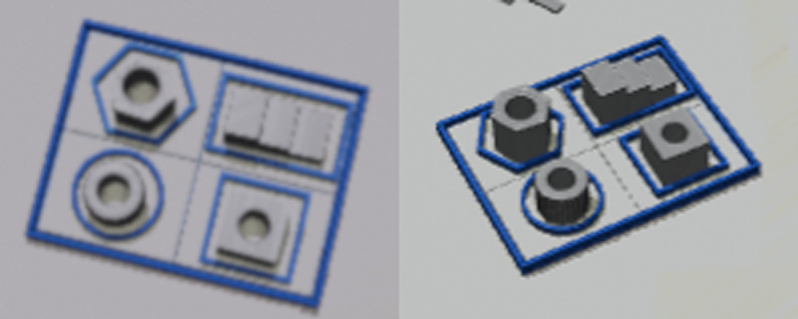

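View pics/ft.png

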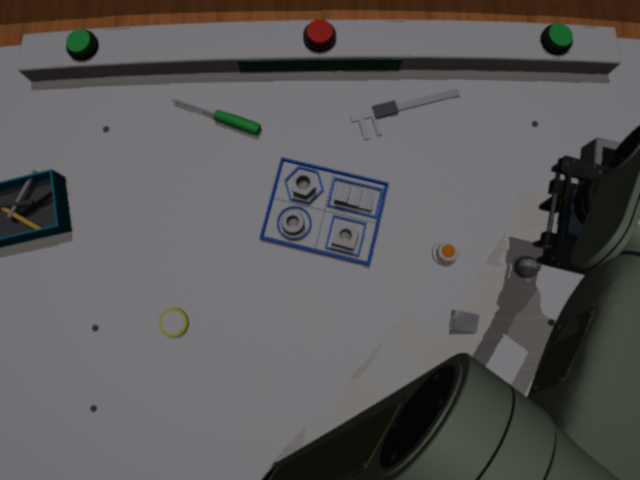

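The views show all four parts upright inside their own rims. The foot (527,267) and wedge (464,321) are where they were, and the gripper is clear and empty.

```bash
python3 -c "from workcell import *; print(job_done())"
```

```text
the job is handed in; nothing more can be done
None
```

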